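Re-rack four sample tubes in reverse order

TASK

Move the four capped sample tubes from the green rack to the grey rack in reverse order, counting in both racks from the end with the orange block: the first tube of the green rack goes into the last socket of the grey one, the second into the third, the third into the second and the last into the first. Stand each tube fully home in its socket, cap up, and do not let any tube fall onto the worktop.

Things in the scene. Friction and masses are not known exactly. Their poses are not given: they have to be found in the camera images.
- purple_tube_mid (a point): loose sample tube with a purple cap, dark red filling, 90 mm long, 15 g, glass 13.4 mm across; the cap is the topmost 18 mm, 16.4 mm across. Point: the tube's centre (45 mm above its foot; the cap's middle is 36 mm above the point); z runs up the tube. At the start it stands in the green rack, its top 100 mm above the worktop.
- red_tube_mid (a point): loose sample tube with a red cap, pale yellow filling, 90 mm long, 15 g, glass 13.4 mm across; the cap is the topmost 18 mm, 16.4 mm across. Point: the tube's centre (45 mm above its foot; the cap's middle is 36 mm above the point); z runs up the tube. At the start it stands in the green rack, its top 100 mm above the worktop.
- yellow_tube_mid (a point): loose sample tube with a yellow cap, dark red filling, 90 mm long, 15 g, glass 13.4 mm across; the cap is the topmost 18 mm, 16.4 mm across. Point: the tube's centre (45 mm above its foot; the cap's middle is 36 mm above the point); z runs up the tube. At the start it stands in the green rack, its top 100 mm above the worktop.
- blue_tube_mid (a point): loose sample tube with a blue cap, dark red filling, 90 mm long, 15 g, glass 13.4 mm across; the cap is the topmost 18 mm, 16.4 mm across. Point: the tube's centre (45 mm above its foot; the cap's middle is 36 mm above the point); z runs up the tube. At the start it stands in the green rack, its top 100 mm above the worktop.
- start_purple: white funnel socket, fixed in the green rack, where the purple-capped tube stands at the start (it marks that starting place; the four look alike). Round, 54 mm high; mouth 36 mm wide inside, tapering over 26 mm to a straight bore 18 mm wide; floor 4 mm thick. Origin: centre of its underside, 6 mm above the worktop; z up.
- start_red: white funnel socket, fixed in the green rack, where the red-capped tube stands at the start (it marks that starting place; the four look alike). Round, 54 mm high; mouth 36 mm wide inside, tapering over 26 mm to a straight bore 18 mm wide; floor 4 mm thick. Origin: centre of its underside, 6 mm above the worktop; z up.
- start_yellow: white funnel socket, fixed in the green rack, where the yellow-capped tube stands at the start (it marks that starting place; the four look alike). Round, 54 mm high; mouth 36 mm wide inside, tapering over 26 mm to a straight bore 18 mm wide; floor 4 mm thick. Origin: centre of its underside, 6 mm above the worktop; z up.
- start_blue: white funnel socket, fixed in the green rack, where the blue-capped tube stands at the start (it marks that starting place; the four look alike). Round, 54 mm high; mouth 36 mm wide inside, tapering over 26 mm to a straight bore 18 mm wide; floor 4 mm thick. Origin: centre of its underside, 6 mm above the worktop; z up.
- green_rack: green rack, full at the start, 206 x 54 mm, screwed down. Origin: centre of its underside; x runs along the row towards the orange end block, z up. Four sockets at x = +67.5, +22.5, -22.5, -67.5 mm (first to fourth from the orange end), y = 0; rims 60 mm, inner floors 10 mm up. Its sockets are the start_ bodies; its orange block is 60 mm high.
- grey_rack: grey rack, empty at the start, 206 x 54 mm, screwed down. Origin: centre of its underside; x runs along the row towards the orange end block, z up. Four sockets at x = +67.5, +22.5, -22.5, -67.5 mm (first to fourth from the orange end), y = 0; rims 60 mm, inner floors 10 mm up. Sockets like the green rack's. A tube that is home has its centre 55 mm above the worktop.

How it is judged:
By the outcome, as a careful person would: the job done as asked, in the order asked, and still so for the second after the job is handed in, with the robot touching nothing.
It also fails if it takes over 88 s, if anything falls off the work surface, if the arm or the gripper's body presses on something with over 40 N, if the wrist force passes 120 N, or if a joint passes its speed limit or range.

ROBOT

A 6-joint arm with a two-finger parallel gripper is mounted at the origin on a cart in front of the work surface, level with it; the furniture and walls round the work are solid. World frame = base frame: x ahead of the robot, y to its left, z up, the work surface at z = 0. Lengths are in m, angles in rad, forces in N, time in s.
With the tool pointing down it reaches from about 0.225 to 0.725 m from the base axis. Payload 3.1 kg.
Tool frame: the origin (TCP) lies at the very end of the fingers, on their centre line; the grasp point (between the pads) lies 19 mm behind it; z points along the fingers, y is the direction in which the jaws open and shut (so a half turn about z gives the same grasp; the last joint's range is limited). The gripper opens to 85 mm and grips with 20 to 120 N. Pads are 22 mm wide; open, the fingers measure 114 mm over their backs; the gripper's body (76 mm by 85 mm) begins 54 mm behind the grasp point. The pads swing forward as they close: fully open they stand 13 mm farther back than shut.
Start: joints at [-1.447, 0.048, 0.099, 1.622, 0, 1.443], TCP at [0.131, -0.508, 0.231] pointing down, gripper open.
Joint ranges: [-2.91, 2.91], [-0.99, 1.94], [-1.21, 1.42], [-2.12, 2.29], [-1.49, 1.47], [-3.14, 3.14]. Speed limits (rad/s): [2.79, 2.79, 3.14, 3.14, 3.14, 3.14].

INTERFACE

Orientations are given as a 3x3 rotation matrix whose columns are the frame's x, y, z axes.
In Python, from workcell import bot, cams, order gives the robot as it stands. The module is installed in compiled form; this text tells all that it offers.
- The arm moves only by the tool drive_tool, never from a script. Its argument "deltas" is text: rows parted by semicolons, each of 7 numbers parted by spaces: the shift along the tool's x, y, z in m, then the turn, a rotation vector about the tool's x, y, z in degrees, then the closure, from 0 (fully open) to 1 (shut). A call has 1 to 8 rows; each row is the pose to reach, as a shift and turn from the pose measured when the call began, along the tool's axes at that moment; what a row does not reach only later rows make up. A row lasts 1/12 s, in which the tool goes at most 41.7 mm and 7.16 degrees, less where a joint would pass 70% of its speed; a pose out of reach is approached as far as the arm can. A call with a gripper value outside its range is refused whole. The fingers move at their own pace and stop on an object; "grip_force" is the grip in N (left out, the last holds). Time passes only in rows, so rows that repeat a pose let the fingers close. It gives the time, the measured TCP pose, the force and the opening at its end, in the units of the state.
- bot.read_state(): the state, without advancing time (a new reading comes with each control period).
- cams.grab_frame(name): name is "scene" or "top" or "wrist"; returns the picture (480x640x3 uint8, red, green, blue); there is no depth.
- cams.camera_params(name): a dict with "fx", "fy", "cx", "cy" (pixels), "eye" and "rotation" of the camera in the world. Camera axes: x right, y up, looking along -z (the intrinsics and any distortion apply to the point x, -y, -z); pixel columns grow to the right and rows downward; lengths in m; the calibration is good to about 2 mm. A picture is of the moment at which its call begins: read the wrist's pose just before it. camera_params takes no time and is no camera call; for the wrist camera it gives the pose at the moment of the call.
- order.sign_off(): hands the job in, once; it reports no verdict.
The state is a dict: "time_s": time; "joint_positions": joint angles; "dq": joint speeds; "tau": joint torques, N m; "tool_pos": TCP position; "tcp_rot": TCP orientation; "contact_force": force on the tool from outside, world axes, zero at the start; "torque": the same for the moment, N m; "finger_gap": opening from 0.0 (shut) to 1.0 (fully open).
Only numpy, scipy, OpenCV 4.12 (cv2) and the standard library are available. Lean on these libraries where they do the work, as an engineer would, in place of code of your own. Each camera call takes 0.05 s, during which the arm holds its last target.

## Working session

There is one attempt and no reset: what is moved stays moved. The work goes in short steps, Python scripts to look and compute and a tool call to move; the robot and the scene stay as the last step left them, time stands still between calls to the robot, and variables do not carry over. Pictures are saved under pics/ and viewed, and the job is handed in when it is done.

Besides the shell and the picture viewer there is one more tool, called after "Emit:" as name(argument=value, ...) on one line, values as JSON. drive_tool: Moves the arm, as the interface text tells. Its arguments: {"type":"object","properties":{"deltas":{"type":"string"},"grip_force":{"type":"number"}},"required":["deltas"]}

```bash
mkdir -p pics; python3 - <<'E'
from workcell import bot,cams
import cv2
s=bot.read_state();print(s)
for n in("scene","top","wrist"):
    p=cams.camera_params(n);print(n,p)
    cv2.imwrite(f"pics/{n}0.png",cams.grab_frame(n)[:,:,::-1])
E
```

```text
{'time_s': 0.0, 'joint_positions': array([-1.44677058e+00,  4.87729006e-02,  9.75902972e-02,  1.62202279e+00,
        3.18009117e-05,  1.44298900e+00]), 'dq': array([-0.00221553,  0.00067023,  0.00037207,  0.00150594, -0.0005298 ,
       -0.00075492]), 'tau': array([-5.94673493e-04, -3.38777018e+01,  3.20017862e+01,  2.01490807e-02,
       -2.65847721e-04,  2.69258237e-06]), 'tool_pos': array([ 0.13073574, -0.50782061,  0.23010189]), 'tcp_rot': array([[ 9.68457338e-01,  2.49179279e-01, -2.66464110e-04],
       [ 2.49179191e-01, -9.68454437e-01,  2.39449484e-03],
       [ 3.38600147e-04, -2.38536341e-03, -9.99997098e-01]]), 'contact_force': array([ 0.2823661 , -0.49954693, -0.04281011]), 'torque': array([ 0.01825555, -0.00899582, -0.06197678]), 'finger_gap': 0.9983843686833315}
scene {'fx': 598.365210522707, 'fy': 598.365210522707, 'cx': 318.4267698871095, 'cy': 242.07339198266519, 'eye': array([-0.07896661,  0.59684101,  0.5791772 ]), 'rotation': array([[-0.5032239 ,  0.51858105, -0.69125929],
       [-0.86387757, -0.32219468,  0.38717712],
       [-0.02193735,  0.79200018,  0.6101266 ]])}
top {'fx': 522.0705750853992, 'fy': 522.0705750853992, 'cx': 325.37995577781237, 'cy': 237.17337947866756, 'eye': array([0.40766466, 0.27481373, 0.91009644]), 'rotation': array([[ 1.09458824e-02,  9.93349806e-01, -1.14613924e-01],
       [-9.99938809e-01,  1.10573542e-02,  3.36852773e-04],
       [ 1.60193939e-03,  1.14603223e-01,  9.93410054e-01]])}
wrist {'fx': 360.418041467358, 'fy': 360.418041467358, 'cx': 316.5625003546669, 'cy': 248.14568991053522, 'eye': array([ 0.20347719, -0.49080719,  0.37232722]), 'rotation': array([[ 0.25051761,  0.92489982,  0.28600919],
       [-0.96810872,  0.24010885,  0.07150695],
       [-0.00253657, -0.29480174,  0.95555507]])}
```

View pics/scene0.png

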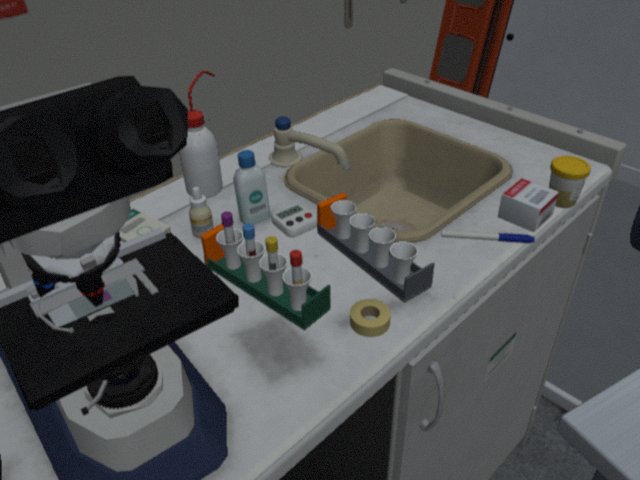

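View pics/top0.png

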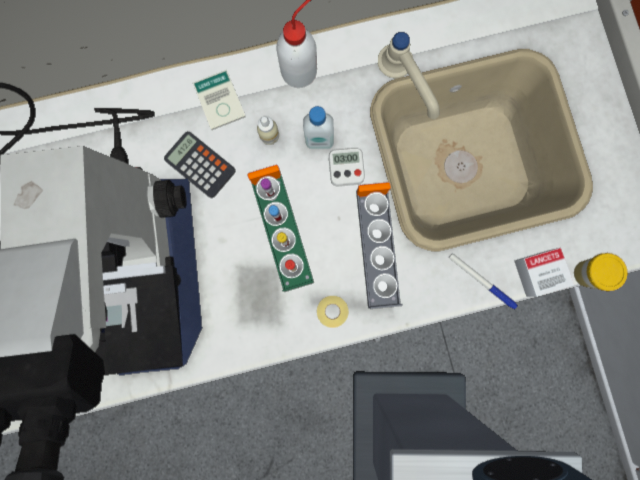

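View pics/wrist0.png

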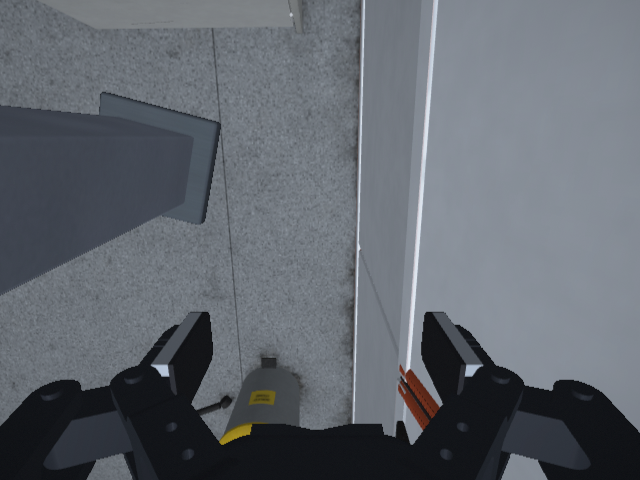

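Purple, blue, yellow and red run from the orange end of the green rack, at top-view pixels (268,187), (275,211), (282,238) and (290,265). The grey sockets start at (376,203) on the orange end and finish at (386,287). Next I'll measure their positions.

```bash
cat > h.py <<'E'
import numpy as np,cv2
from workcell import bot,cams
def ray(p,u,v):
    d=np.array([(u-p['cx'])/p['fx'],-(v-p['cy'])/p['fy'],-1.]);return p['rotation']@d
def onz(p,u,v,z):
    d=ray(p,u,v);return p['eye']+d*(z-p['eye'][2])/d[2]
def proj(p,X):
    c=p['rotation'].T@(np.asarray(X)-p['eye']);return np.array([p['cx']+p['fx']*c[0]/-c[2],p['cy']-p['fy']*c[1]/-c[2]])
def blobs(im,lo,hi,roi,amin=25):
    h=cv2.cvtColor(im,cv2.COLOR_RGB2HSV);m=cv2.inRange(h,np.array(lo),np.array(hi))
    k=np.zeros_like(m);x0,y0,x1,y1=roi;k[y0:y1,x0:x1]=m[y0:y1,x0:x1]
    n,l,st,c=cv2.connectedComponentsWithStats(k)
    return [(c[i].round(1).tolist(),st[i].tolist()) for i in range(1,n) if st[i,4]>=amin]
def white(im,roi,thr):
    g=cv2.cvtColor(im,cv2.COLOR_RGB2GRAY)
E
python3 - <<'E'
from h import *
for n,roi in(("top",(230,150,420,320)),("scene",(190,180,450,340))):
    im=cv2.imread(f"pics/{n}0.png")
    x0,y0,x1,y1=roi
    cv2.imwrite(f"pics/{n}0z.png",cv2.resize(im[y0:y1,x0:x1],None,fx=3 if n=="scene" else 3.5,fy=3 if n=="scene" else 3.5,interpolation=cv2.INTER_CUBIC))
E
```

```text
(no output)
```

View pics/top0z.png

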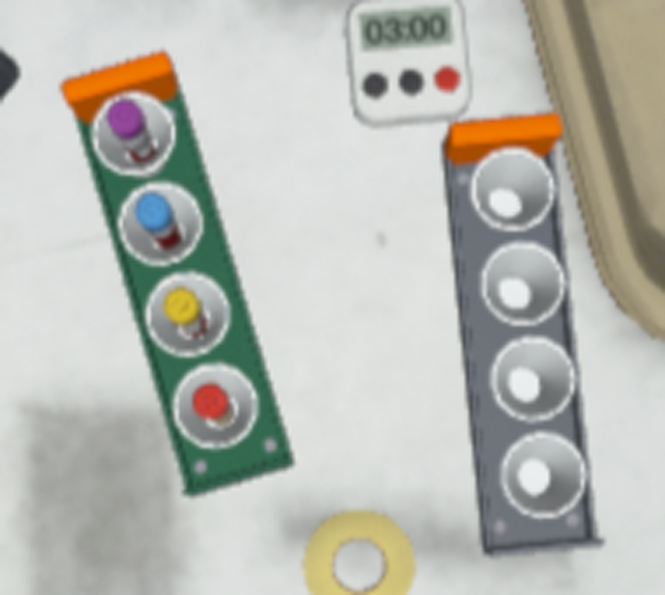

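View pics/scene0z.png

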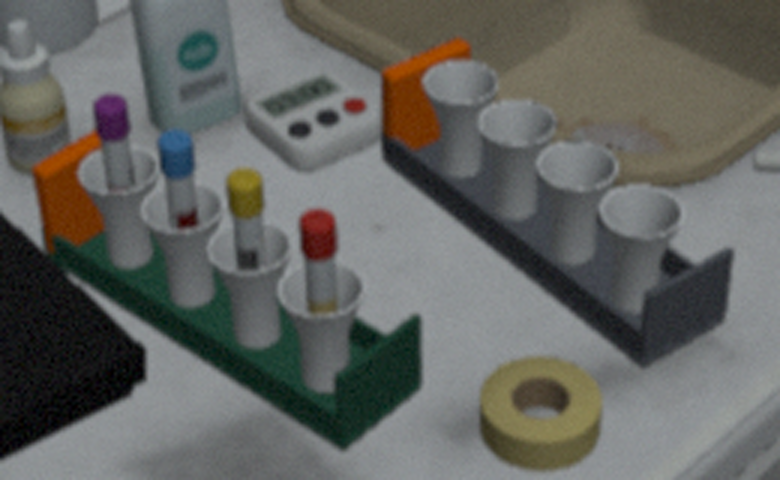

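```bash
python3 - <<'E'
from h import *
p=cams.camera_params("top");ps=cams.camera_params("scene")
im=cv2.imread("pics/top0.png");g=cv2.cvtColor(cv2.resize(im[150:320,230:420],None,fx=4,fy=4,interpolation=cv2.INTER_CUBIC),cv2.COLOR_BGR2GRAY)
c=cv2.HoughCircles(g,cv2.HOUGH_GRADIENT,1,60,param1=100,param2=20,minRadius=40,maxRadius=52)
c=c[0];print((c/4+[230,150,0]).round(1))
G=np.array([[134,132],[161,223],[188,313],[216,404]])/3.5+[230,150]
K=np.array([[513,188],[523,283],[533,378],[544,474]])/3.5+[230,150]
for nm,P in(("green",G),("grey",K)):
    X=np.array([onz(p,u,v,.06)[:2] for u,v in P])
    off=np.array([.0675,.0225,-.0225,-.0675])
    m=X.mean(0);d=off@(X-m);L=np.linalg.norm(d)/(off@off);a=np.arctan2(d[1],d[0])
    F=m+off[:,None]*[np.cos(a),np.sin(a)]
    print(nm,m.round(4),np.degrees(a).round(2),"scale",L.round(4));print(F.round(4).tolist(),(X-F).round(4).tolist())
    print("scene px",[proj(ps,[*f,.06]).round(1).tolist() for f in F])
ims=cv2.imread("pics/scene0.png")[:,:,::-1].copy();im=im[:,:,::-1].copy()
R={'purple':((138,80,50),(160,255,255)),'blue':((98,110,60),(115,255,255)),'yellow':((22,120,80),(32,255,255)),'red':((0,150,80),(4,255,255))}
for k,(lo,hi) in R.items():
    print(k,blobs(im,lo,hi,(250,170,310,285)),blobs(ims,lo,hi,(190,200,330,300)))
E
```

```text
[[379.4 231.1  12.1]
 [376.4 203.9  12.1]
 [382.1 258.1  12.1]
 [291.6 266.1  12.3]
 [267.9 188.1  12. ]
 [385.4 285.9  12.3]
 [284.4 239.6  11.5]
 [275.4 213.9  12.2]]
green [0.5227 0.3495] 17.78 scale 0.9978
[[0.587, 0.3701], [0.5442, 0.3563], [0.5013, 0.3426], [0.4585, 0.3289]] [[0.0002, -0.0001], [-0.0004, -0.0], [-0.0001, 0.0001], [0.0003, -0.0]]
scene px [[230.0, 237.1], [251.2, 249.6], [273.7, 262.9], [297.6, 276.9]]
grey [0.495  0.1835] 6.07 scale 0.9999
[[0.5621, 0.1907], [0.5174, 0.1859], [0.4726, 0.1811], [0.4279, 0.1764]] [[0.0002, -0.0001], [-0.0002, 0.0], [-0.0001, 0.0002], [0.0001, -0.0001]]
scene px [[344.3, 208.1], [363.1, 221.5], [383.2, 235.9], [404.6, 251.3]]
purple [([265.5, 183.6], [261, 179, 10, 11, 82])] [([226.7, 218.8], [222, 212, 11, 15, 131])]
blue [([273.4, 210.3], [269, 205, 10, 11, 79])] [([248.4, 230.7], [243, 223, 11, 16, 145])]
yellow [([281.4, 237.2], [277, 232, 10, 11, 78])] [([271.6, 243.5], [266, 237, 11, 15, 134])]
red [([289.6, 264.2], [285, 260, 10, 9, 66])] [([296.1, 256.9], [291, 251, 10, 15, 105])]
```

```bash
python3 - <<'E'
from h import *
p=cams.camera_params("top");ps=cams.camera_params("scene")
for k,a,b in(("purple",(265.5,183.6),(226.7,218.8)),("blue",(273.4,210.3),(248.4,230.7)),("yellow",(281.4,237.2),(271.6,243.5)),("red",(289.6,264.2),(296.1,256.9))):
    A=ray(p,*a);B=ray(ps,*b)
    M=np.stack([A,-B],1);s=np.linalg.lstsq(M,ps['eye']-p['eye'],rcond=None)[0]
    print(k,((p['eye']+A*s[0]+ps['eye']+B*s[1])/2).round(4),np.linalg.norm(p['eye']+A*s[0]-ps['eye']-B*s[1]).round(4),onz(p,*a,.097).round(4))
# bottles near purple
for n,u,v,z in(("dropper",266,122,.07),("bluecap",318,114,.13),("redtop",294,32,.2),("tap",428,113,.12)): print(n,onz(p,u,v,z).round(3))
def R(th):  # tool down, y axis at angle th
    y=np.array([np.cos(th),np.sin(th),0]);z=np.array([0,0,-1.]);return np.stack([np.cross(y,z),y,z],1)
from scipy.spatial.transform import Rotation as Ro
s=bot.read_state()
for rk,a in(("green",17.78),("grey",6.07)):
  for f in(90,-90):
    print(rk,f,Ro.from_matrix(s['tcp_rot'].T@R(np.radians(a+f))).as_rotvec(degrees=True).round(1))
E
```

```text
purple [0.5869 0.371  0.0928] 0.0002 [0.586  0.3705 0.097 ]
blue [0.5438 0.3574 0.0936] 0.0001 [0.5432 0.357  0.097 ]
yellow [0.5009 0.3436 0.0941] 0.0003 [0.5007 0.3435 0.097 ]
red [0.4585 0.3297 0.0945] 0.0006 [0.4585 0.3298 0.097 ]
dropper [0.696 0.375 0.07 ]
bluecap [0.689 0.288 0.13 ]
redtop [0.785 0.323 0.2  ]
tap [0.696 0.116 0.12 ]
green 90 [ -0.    0.2 176.6]
green -90 [-0.1 -0.  -3.4]
grey 90 [   0.    -0.2 -171.6]
grey -90 [-0.1 -0.   8.4]
```

```bash
cat >> h.py <<'E'
from scipy.spatial.transform import Rotation as Ro
def delta(x,y,z,yaw,s=None):
    s=s or bot.read_state();th=np.radians(yaw)
    Y=np.array([np.cos(th),np.sin(th),0]);Z=np.array([0,0,-1.])
    T=np.stack([np.cross(Y,Z),Y,Z],1);R=s['tcp_rot']
    d=R.T@(np.array([x,y,z])-s['tool_pos']);r=Ro.from_matrix(R.T@T).as_rotvec(degrees=True)
    print('delta',' '.join('%.4f'%v for v in d),' '.join('%.2f'%v for v in r),'| t%.2f gap%.3f'%(s['time_s'],s['finger_gap']),s['tool_pos'].round(4),s['contact_force'].round(1),'q6 %.2f'%s['joint_positions'][5])
E
python3 -c "
from h import *
delta(.40,-.25,.25,-20)"
```

```text
delta 0.3250 -0.1828 -0.0192 -0.09 -0.06 -55.57 | t0.15 gap1.005 [ 0.1307 -0.508   0.2304] [ 0.3  0.6 -0. ] q6 1.44
```

Emit:
drive_tool(deltas="0.325 -0.183 -0.02 0 0 -55 0; 0.325 -0.183 -0.02 0 0 -55 0; 0.325 -0.183 -0.02 0 0 -55 0; 0.325 -0.183 -0.02 0 0 -55 0; 0.325 -0.183 -0.02 0 0 -55 0; 0.325 -0.183 -0.02 0 0 -55 0; 0.325 -0.183 -0.02 0 0 -55 0; 0.325 -0.183 -0.02 0 0 -55 0", grip_force=30)

```text
time_s: 0.82
tool_pos: [0.3718, -0.276, 0.2486]
tcp_rot: [[0.346, 0.938, -0.0], [0.938, -0.346, 0.002], [0.002, -0.001, -1.0]]
contact_force: [0.6, -1.2, 0.6]
finger_gap: 1.002
```

```bash
python3 -c "
from h import *
delta(.48,.12,.25,45)"
```

```text
delta 0.4090 -0.0357 -0.0007 0.01 -0.11 -65.27 | t0.82 gap1.002 [ 0.3718 -0.276   0.2486] [ 0.6 -1.2  0.6] q6 1.14
```

Emit:
drive_tool(deltas="0.409 -0.036 0 0 0 -65 0; 0.409 -0.036 0 0 0 -65 0; 0.409 -0.036 0 0 0 -65 0; 0.409 -0.036 0 0 0 -65 0; 0.409 -0.036 0 0 0 -65 0; 0.409 -0.036 0 0 0 -65 0; 0.409 -0.036 0 0 0 -65 0; 0.409 -0.036 0 0 0 -65 0")

```text
time_s: 1.48
tool_pos: [0.4587, 0.0459, 0.249]
tcp_rot: [[-0.603, 0.798, -0.0], [0.798, 0.603, 0.002], [0.001, 0.001, -1.0]]
contact_force: [1.6, -0.0, -0.4]
finger_gap: 1.004
```

```bash
python3 -c "
from h import *
delta(.54,.356,.22,100)"
```

```text
delta 0.1983 0.2518 0.0295 0.09 -0.05 -62.92 | t1.48 gap1.004 [0.4587 0.0459 0.249 ] [ 1.6 -0.  -0.4] q6 0.88
```

Emit:
drive_tool(deltas="0.198 0.252 0.03 0 0 -63 0; 0.198 0.252 0.03 0 0 -63 0; 0.198 0.252 0.03 0 0 -63 0; 0.198 0.252 0.03 0 0 -63 0; 0.198 0.252 0.03 0 0 -63 0; 0.198 0.252 0.03 0 0 -63 0; 0.198 0.252 0.03 0 0 -63 0; 0.198 0.252 0.03 0 0 -63 0")

```text
time_s: 2.15
tool_pos: [0.54, 0.3589, 0.2179]
tcp_rot: [[-0.997, -0.078, -0.001], [-0.078, 0.997, 0.002], [0.001, 0.002, -1.0]]
contact_force: [-0.2, -0.5, 0.0]
finger_gap: 0.997
```

```bash
python3 -c "
from h import *
delta(.5865,.3707,.17,107.8)"
```

```text
delta -0.0473 0.0080 0.0479 0.12 -0.06 -13.33 | t2.15 gap0.997 [0.54   0.3589 0.2179] [-0.2 -0.5  0. ] q6 0.40
```

Emit:
drive_tool(deltas="-0.047 0.008 0.048 0 0 -13.3 0; -0.047 0.008 0.048 0 0 -13.3 0; -0.047 0.008 0.048 0 0 -13.3 0; -0.047 0.008 0.048 0 0 -13.3 0; -0.047 0.008 0.048 0 0 -13.3 0")

```text
time_s: 2.57
tool_pos: [0.5856, 0.3704, 0.17]
tcp_rot: [[-0.953, -0.304, -0.003], [-0.304, 0.953, 0.001], [0.002, 0.002, -1.0]]
contact_force: [-0.6, -1.1, 0.1]
finger_gap: 0.995
```

```bash
python3 - <<'E'
from h import *
pw=cams.camera_params("wrist");cv2.imwrite("pics/w1.png",cams.grab_frame("wrist")[:,:,::-1])
for X in([.5869,.371,.093],[.5438,.3574,.093],[.5009,.3436,.093],[.4585,.3297,.093]):print(proj(pw,X).round(1))
delta(.5867,.3707,.069,107.8)
E
```

```text
[318.3 262.8]
[318.7 192.6]
[318.8 113.6]
[318.4  24.6]
delta -0.0007 -0.0002 0.1025 0.14 0.03 -0.11 | t2.62 gap0.995 [0.586  0.3705 0.1715] [-0.3 -1.1  1. ] q6 0.16
```

View pics/w1.png

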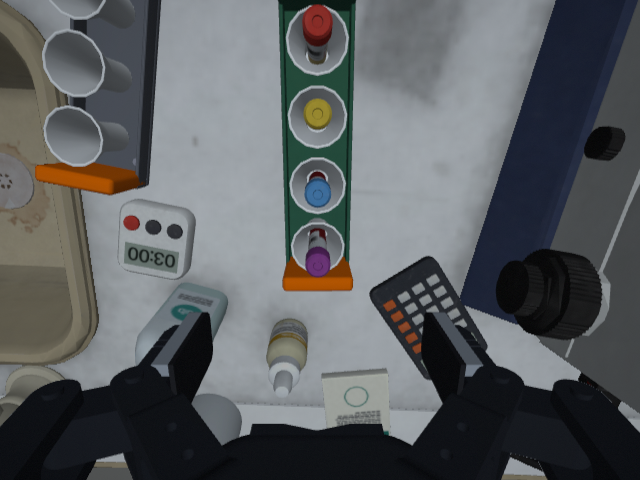

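Emit:
drive_tool(deltas="-0.001 0 0.04 0 0 0 0; -0.001 0 0.07 0 0 0 0; -0.001 0 0.09 0 0 0 0; -0.001 0 0.1 0 0 0 0; -0.001 0 0.1 0 0 0 0.4; -0.001 0 0.1 0 0 0 1; -0.001 0 0.1 0 0 0 1; -0.001 0 0.1 0 0 0 1")

```text
time_s: 3.28
tool_pos: [0.5886, 0.3719, 0.075]
tcp_rot: [[-0.953, -0.304, 0.005], [-0.304, 0.953, 0.005], [-0.006, 0.003, -1.0]]
contact_force: [0.7, 0.7, -0.9]
finger_gap: 0.459
```

Emit:
drive_tool(deltas="0 0 0 0 0 0 1; 0 0 0 0 0 0 1; 0 0 0 0 0 0 1; 0 0 0 0 0 0 1")

```text
time_s: 3.62
tool_pos: [0.5901, 0.3726, 0.0778]
tcp_rot: [[-0.953, -0.304, 0.009], [-0.304, 0.953, 0.007], [-0.01, 0.004, -1.0]]
contact_force: [-0.0, -0.8, 5.3]
finger_gap: 0.178
```

```bash
python3 - <<'E'
from h import *
cv2.imwrite("pics/w2.png",cams.grab_frame("wrist")[:,:,::-1])
delta(.5867,.3707,.072,107.8)
E
```

```text
delta 0.0039 -0.0008 0.0057 0.23 0.60 -0.12 | t3.67 gap0.178 [0.5901 0.3726 0.0778] [ 0.5 -0.3  5.8] q6 0.16
```

View pics/w2.png

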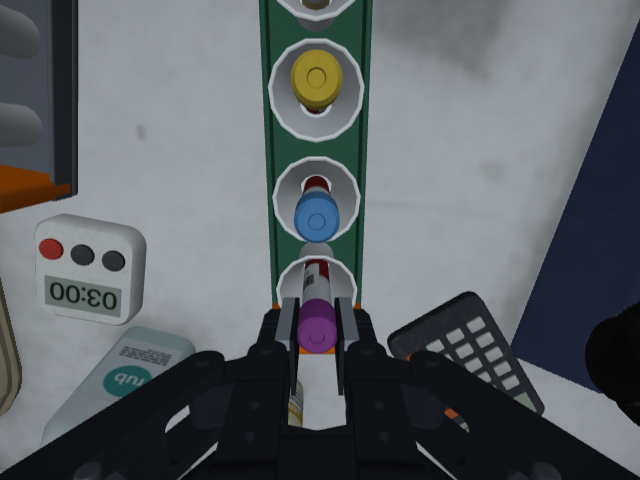

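Purple's cap is between the pads, at about (317,325) in the wrist image. I'll lift it straight up.

Emit:
drive_tool(deltas="0.002 0 -0.01 0 0 0 1; 0.002 0 -0.03 0 0 0 1; 0.003 0 -0.06 0 0 0 1; 0.003 0 -0.09 0 0.5 0 1; 0.003 0 -0.115 0 0.5 0 1; 0.003 0 -0.115 0 0.5 0 1")

```text
time_s: 4.17
tool_pos: [0.5887, 0.3721, 0.2011]
tcp_rot: [[-0.953, -0.304, 0.011], [-0.304, 0.953, 0.01], [-0.013, 0.006, -1.0]]
contact_force: [-0.3, 0.7, 0.7]
finger_gap: 0.176
```

```bash
python3 - <<'E'
from h import *
cv2.imwrite("pics/w3.png",cams.grab_frame("wrist")[:,:,::-1])
cv2.imwrite("pics/s3.png",cams.grab_frame("scene")[:,:,::-1])
delta(.4279,.1764,.19,96.1)
E
```

```text
delta 0.2110 -0.1374 0.0034 0.31 0.31 11.58 | t4.27 gap0.177 [0.5872 0.3714 0.1953] [ 1.  -0.7 -0.5] q6 0.16
```

View pics/w3.png

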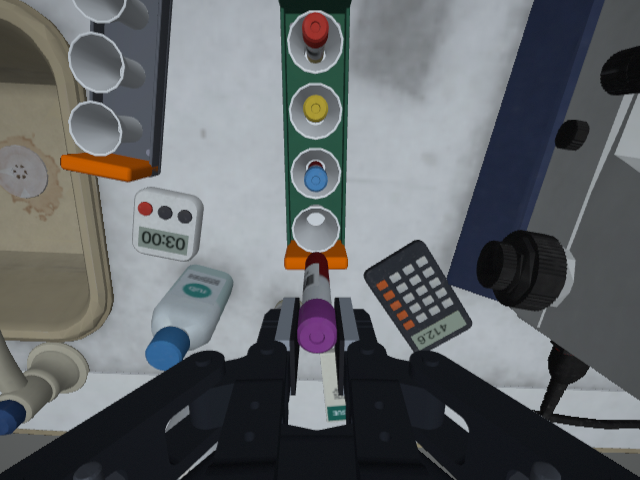

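View pics/s3.png

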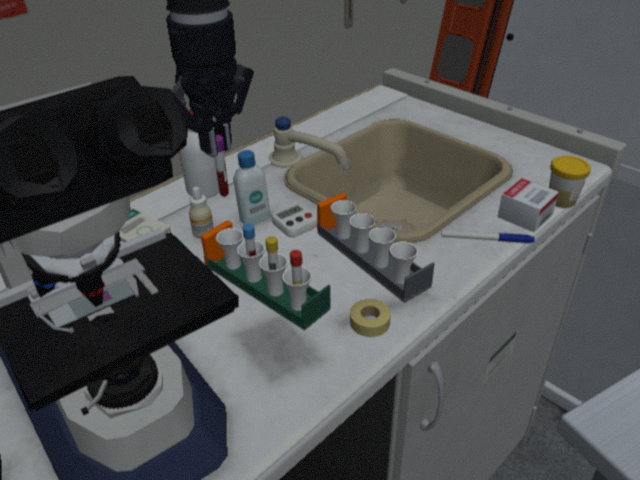

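Emit:
drive_tool(deltas="0.025 -0.016 0 0 0 3 1; 0.06 -0.039 0 0 0 6 1; 0.095 -0.062 0 0 0 9 1; 0.13 -0.085 0 0 0 11.5 1; 0.165 -0.107 0 0 0 11.5 1; 0.192 -0.125 0 0 0 11.5 1; 0.208 -0.136 0 0 0 11.5 1; 0.208 -0.137 0 0 0 11.5 1")

```text
time_s: 4.93
tool_pos: [0.4268, 0.1751, 0.1917]
tcp_rot: [[-0.994, -0.106, -0.001], [-0.106, 0.994, 0.004], [0.0, 0.004, -1.0]]
contact_force: [1.0, 0.9, -0.2]
finger_gap: 0.169
```

Emit:
drive_tool(deltas="0 0 0 0 0 0 1; 0 0 0 0 0 0 1")

```text
time_s: 5.1
tool_pos: [0.4261, 0.1749, 0.1904]
tcp_rot: [[-0.994, -0.105, -0.003], [-0.105, 0.994, 0.004], [0.003, 0.004, -1.0]]
contact_force: [0.6, 0.0, -0.5]
finger_gap: 0.18
```

```bash
python3 - <<'E'
from h import *
pw=cams.camera_params("wrist");iw=cams.grab_frame("wrist")
cv2.imwrite("pics/w4.png",iw[:,:,::-1])
it=cams.grab_frame("top");cv2.imwrite("pics/t4.png",cv2.resize(it[150:320,230:420],None,fx=3.5,fy=3.5,interpolation=cv2.INTER_CUBIC)[:,:,::-1])
cv2.imwrite("pics/s4.png",cv2.resize(cams.grab_frame("scene")[140:340,190:450],None,fx=3,fy=3)[:,:,::-1])
delta(.431,.1767,.085,96.1)
E
```

```text
delta -0.0041 0.0002 0.1061 0.25 -0.07 -0.00 | t5.25 gap0.177 [0.4271 0.1756 0.1911] [ 0.8 -0.3 -0.9] q6 0.14
```

View pics/w4.png

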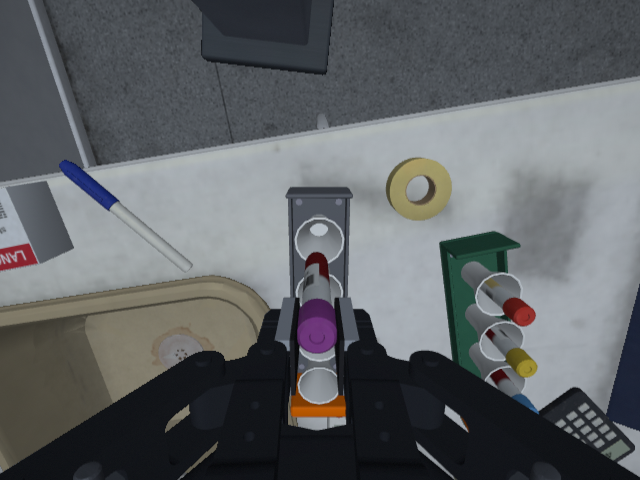

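View pics/s4.png

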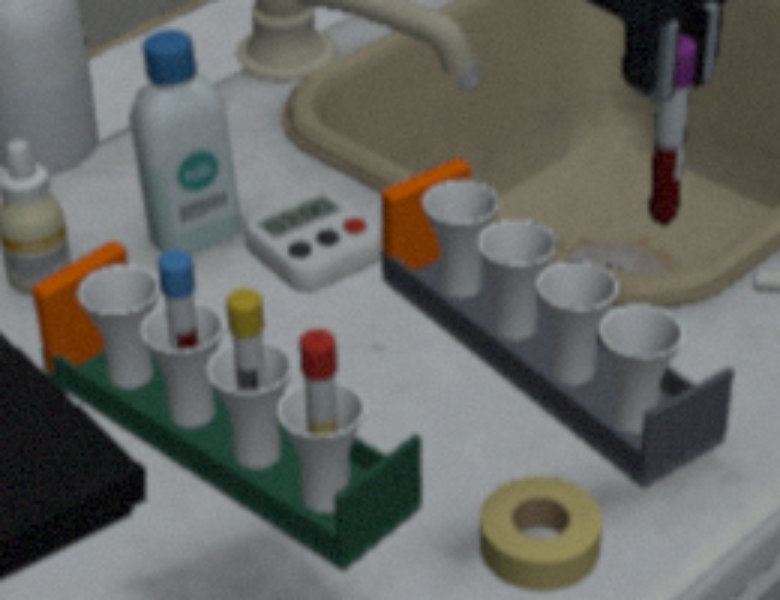

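```bash
python3 - <<'E'
from h import *
pw=cams.camera_params("wrist");s=bot.read_state()
for u,v,z in((318,337,.0222),(316,262,-.068)):
    X=onz(pw,u,v,s['tool_pos'][2]+z);print(X.round(4),(s['tcp_rot'].T@(X-s['tool_pos'])).round(4))
E
```

```text
[0.4235 0.1745 0.2133] [ 0.0038 -0.0007 -0.0222]
[0.4253 0.1742 0.1231] [ 0.0019 -0.0015  0.068 ]
```

Emit:
drive_tool(deltas="-0.003 0.001 0.015 0 0 0 1; -0.004 0.001 0.04 0 0 0 1; -0.004 0.001 0.065 0 0 0 1; -0.004 0.001 0.085 0 0 0 1; -0.004 0.001 0.098 0 0 0 1; -0.004 0.001 0.106 0 0 0 1; -0.004 0.001 0.109 0 0 0 1; -0.004 0.001 0.109 0 0 0 1")

```text
time_s: 5.92
tool_pos: [0.4306, 0.1778, 0.0815]
tcp_rot: [[-0.994, -0.107, -0.003], [-0.107, 0.994, 0.004], [0.003, 0.004, -1.0]]
contact_force: [-0.5, -0.4, 0.4]
finger_gap: 0.177
```

```bash
python3 - <<'E'
from h import *
delta(.431,.1767,.079,96.1)
E
```

```text
delta -0.0003 -0.0011 0.0025 0.24 -0.15 0.03 | t5.92 gap0.177 [0.4306 0.1778 0.0815] [-0.5 -0.4  0.4] q6 0.14
```

Emit:
drive_tool(deltas="0 0 0.003 0 0 0 1; 0 0 0.003 0 0 0 1; 0 0 0.003 0 0 0 0.6; 0 0 0.003 0 0 0 0.5; 0 0 0.003 0 0 0 0.4; 0 0 0.003 0 0 0 0.3")

```text
time_s: 6.42
tool_pos: [0.4309, 0.1778, 0.079]
tcp_rot: [[-0.994, -0.107, -0.002], [-0.107, 0.994, 0.004], [0.002, 0.004, -1.0]]
contact_force: [-0.5, -0.8, -0.1]
finger_gap: 0.7
```

Emit:
drive_tool(deltas="0 0 -0.01 0 0 0 0.2; 0 0 -0.03 0 0 0 0; 0 0 -0.06 0 0 0 0; 0 0 -0.08 0 0 0 0; 0 0 -0.08 0 0 0 0")

```text
time_s: 6.83
tool_pos: [0.4343, 0.1783, 0.1653]
tcp_rot: [[-0.994, -0.107, 0.008], [-0.107, 0.994, 0.007], [-0.008, 0.006, -1.0]]
contact_force: [1.4, 1.7, 0.6]
finger_gap: 0.999
```

```bash
python3 - <<'E'
from h import *
cv2.imwrite("pics/w5.png",cams.grab_frame("wrist")[:,:,::-1])
cv2.imwrite("pics/s5.png",cv2.resize(cams.grab_frame("scene")[140:340,190:450],None,fx=3,fy=3)[:,:,::-1])
delta(.5438,.3574,.17,107.8)
E
```

```text
delta -0.1301 0.1667 -0.0081 0.26 0.14 -11.67 | t6.93 gap1.002 [0.4322 0.1778 0.1609] [ 0.1  0.4 -0.2] q6 0.14
```

View pics/s5.png

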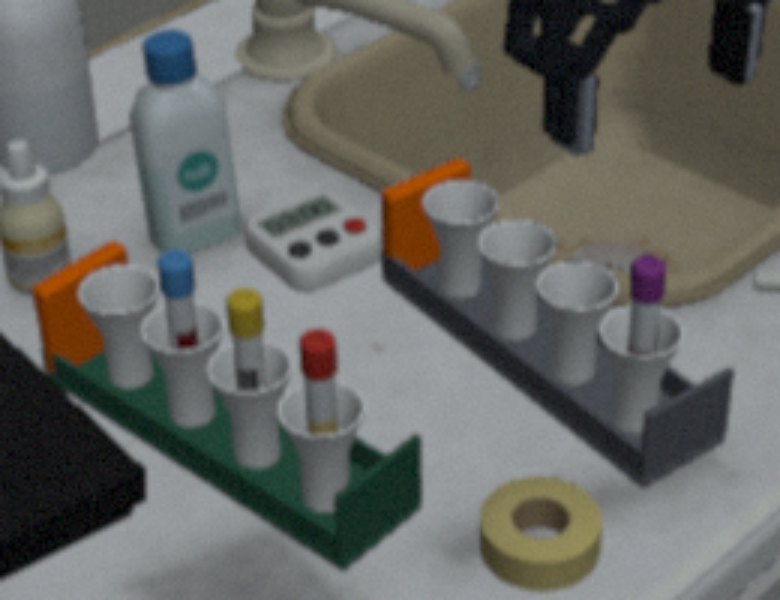

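View pics/w5.png

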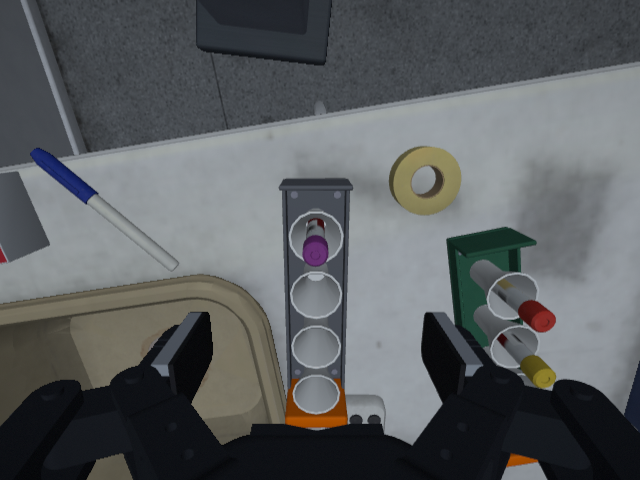

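Purple stands home in the last grey socket: its cap is at (648,278) in the scene crop, the same height above the rim as the others. Blue is next.

Emit:
drive_tool(deltas="-0.02 0.025 -0.006 0 0 -3 0; -0.045 0.058 -0.006 0 0 -6 0; -0.07 0.09 -0.006 0 0 -9 0; -0.095 0.122 -0.006 0 0 -11.7 0; -0.115 0.148 -0.006 0 0 -11.7 0; -0.127 0.163 -0.006 0 0 -11.7 0; -0.13 0.167 -0.006 0 0 -11.7 0; -0.13 0.167 -0.006 0 0 -11.7 0")

```text
time_s: 7.6
tool_pos: [0.543, 0.3582, 0.1655]
tcp_rot: [[-0.952, -0.307, -0.002], [-0.307, 0.952, 0.003], [0.001, 0.004, -1.0]]
contact_force: [-0.7, 0.5, -0.4]
finger_gap: 0.998
```

Emit:
drive_tool(deltas="0 0 0.01 0 0 0 0; 0 0 0.01 0 0 0 0")

```text
time_s: 7.77
tool_pos: [0.5413, 0.3566, 0.1525]
tcp_rot: [[-0.952, -0.307, -0.007], [-0.307, 0.952, 0.001], [0.006, 0.003, -1.0]]
contact_force: [-0.3, -0.8, -1.1]
finger_gap: 0.996
```

```bash
python3 - <<'E'
from h import *
delta(.5438,.3574,.072,107.8)
E
```

```text
delta -0.0031 -0.0002 0.0805 0.14 -0.35 0.06 | t7.77 gap0.996 [0.5413 0.3566 0.1525] [-0.3 -0.8 -1.1] q6 0.17
```

Emit:
drive_tool(deltas="-0.003 0 0.03 0 0 0 0; -0.003 0 0.055 0 0 0 0; -0.003 0 0.072 0 0 0 0; -0.003 0 0.08 0 0 0 0; -0.003 0 0.08 0 0 0 0.3; -0.003 0 0.08 0 0 0 0.5")

```text
time_s: 8.27
tool_pos: [0.5432, 0.3568, 0.0726]
tcp_rot: [[-0.952, -0.306, -0.007], [-0.306, 0.952, 0.0], [0.007, 0.002, -1.0]]
contact_force: [0.1, 0.5, 0.1]
finger_gap: 0.751
```

```bash
python3 - <<'E'
from h import *
delta(.5438,.3574,.074,107.8)
E
```

```text
delta -0.0008 0.0004 -0.0014 0.13 -0.39 0.03 | t8.27 gap0.751 [0.5432 0.3568 0.0726] [0.1 0.5 0.1] q6 0.17
```

Emit:
drive_tool(deltas="0 0 -0.002 0 -0.4 0 1; 0 0 -0.002 0 -0.4 0 1; 0 0 -0.002 0 -0.4 0 1; 0 0 -0.002 0 -0.4 0 1; 0 0 -0.002 0 -0.4 0 1; 0 0 -0.002 0 -0.4 0 1; 0 0 -0.002 0 -0.4 0 1; 0 0 -0.002 0 -0.4 0 1")

```text
time_s: 8.93
tool_pos: [0.5443, 0.3574, 0.0765]
tcp_rot: [[-0.952, -0.306, 0.002], [-0.306, 0.952, 0.004], [-0.003, 0.003, -1.0]]
contact_force: [0.4, -0.2, 6.3]
finger_gap: 0.174
```

Emit:
drive_tool(deltas="0 0 -0.01 0 0 0 1; 0 0 -0.03 0 0 0 1; 0 0 -0.06 0 0 0 1; 0 0 -0.09 0 0 0 1; 0 0 -0.115 0 0 0 1; 0 0 -0.115 0 0 0 1; 0 0 -0.115 0 0 0 1")

```text
time_s: 9.52
tool_pos: [0.5452, 0.3576, 0.1946]
tcp_rot: [[-0.952, -0.306, 0.007], [-0.306, 0.952, 0.006], [-0.008, 0.004, -1.0]]
contact_force: [0.2, 0.5, -1.3]
finger_gap: 0.18
```

```bash
cat >> h.py <<'E'
def look(tag,ztop):
    pw=cams.camera_params("wrist");s=bot.read_state();cv2.imwrite(f"pics/w{tag}.png",cams.grab_frame("wrist")[:,:,::-1])
    cv2.imwrite(f"pics/s{tag}.png",cv2.resize(cams.grab_frame("scene")[140:340,190:450],None,fx=3,fy=3)[:,:,::-1])
E
python3 - <<'E'
from h import *
look(6,0)
delta(.4726+.003,.1811+.0003,.195,96.1)
E
```

```text
delta 0.1184 -0.1461 -0.0050 0.16 0.09 11.73 | t9.62 gap0.176 [0.5436 0.3568 0.1906] [-0.2 -0.5 -1. ] q6 0.17
```

View pics/w6.png

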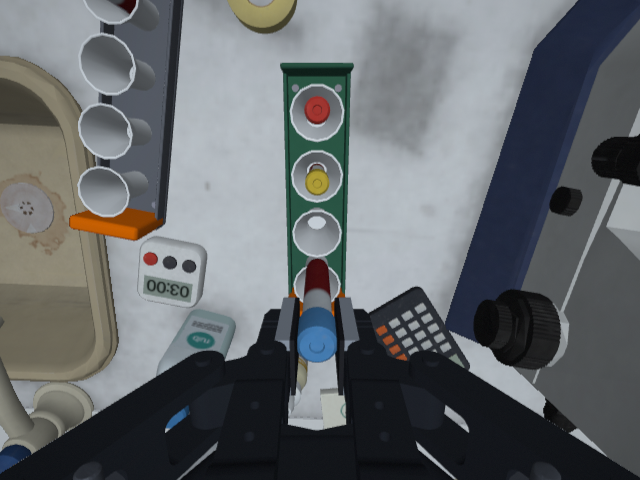

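Emit:
drive_tool(deltas="0.016 -0.02 -0.005 0 0 3 1; 0.04 -0.048 -0.005 0 0 6 1; 0.065 -0.078 -0.005 0 0 9 1; 0.088 -0.107 -0.005 0 0 11.7 1; 0.106 -0.128 -0.005 0 0 11.7 1; 0.117 -0.142 -0.005 0 0 11.7 1; 0.12 -0.146 -0.005 0 0 11.7 1; 0.12 -0.146 -0.005 0 0 11.7 1")

```text
time_s: 10.28
tool_pos: [0.473, 0.1799, 0.1935]
tcp_rot: [[-0.994, -0.105, -0.002], [-0.105, 0.994, 0.002], [0.002, 0.003, -1.0]]
contact_force: [0.9, -0.3, -0.2]
finger_gap: 0.177
```

Emit:
drive_tool(deltas="0 0 0 0 0 0 1; 0 0 0 0 0 0 1; 0 0 0 0 0 0 1")

```text
time_s: 10.53
tool_pos: [0.473, 0.1808, 0.1928]
tcp_rot: [[-0.994, -0.106, -0.003], [-0.106, 0.994, 0.003], [0.003, 0.003, -1.0]]
contact_force: [-0.3, -0.2, 0.1]
finger_gap: 0.176
```

```bash
python3 - <<'E'
from h import *
look(7,0)
delta(.4735,.1811,.0775,96.1)
E
```

```text
delta -0.0007 0.0000 0.1157 0.16 -0.12 -0.01 | t10.63 gap0.173 [0.4731 0.1807 0.1932] [ 0.1 -0.9 -0.5] q6 0.12
```

View pics/w7.png

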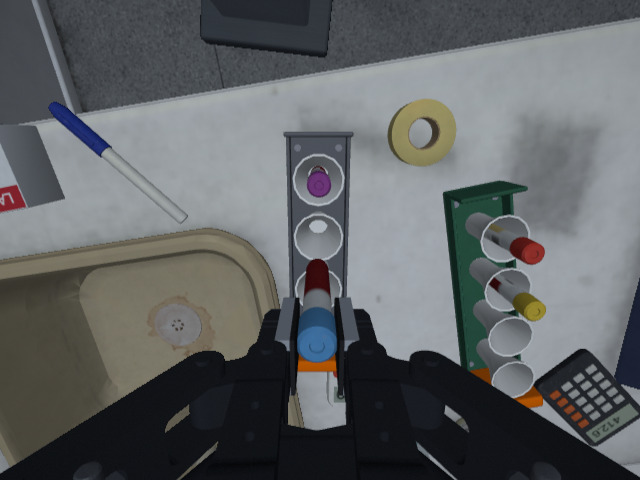

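Emit:
drive_tool(deltas="-0.001 0 0.015 0 0 0 1; -0.001 0 0.04 0 0 0 1; -0.001 0 0.068 0 0 0 1; -0.001 0 0.09 0 0 0 1; -0.001 0 0.104 0 0 0 1; -0.001 0 0.112 0 0 0 1; -0.001 0 0.114 0 0 0 1; -0.001 0 0.114 0 0 0 1")

```text
time_s: 11.3
tool_pos: [0.4738, 0.1814, 0.079]
tcp_rot: [[-0.994, -0.107, -0.003], [-0.107, 0.994, 0.002], [0.003, 0.003, -1.0]]
contact_force: [-0.4, 0.7, -0.1]
finger_gap: 0.174
```

```bash
python3 - <<'E'
from h import *
delta(.4735,.1811,.0770,96.1)
E
```

```text
delta 0.0003 -0.0002 0.0020 0.16 -0.15 0.02 | t11.30 gap0.174 [0.4738 0.1814 0.079 ] [-0.4  0.7 -0.1] q6 0.12
```

Emit:
drive_tool(deltas="0 0 0.002 0 0 0 1; 0 0 0.002 0 0 0 1; 0 0 0.002 0 0 0 0.6; 0 0 0.002 0 0 0 0.5; 0 0 0.002 0 0 0 0.4; 0 0 0.002 0 0 0 0.3")

```text
time_s: 11.8
tool_pos: [0.474, 0.1814, 0.0774]
tcp_rot: [[-0.994, -0.107, -0.002], [-0.107, 0.994, 0.003], [0.002, 0.003, -1.0]]
contact_force: [-0.7, -0.4, 0.4]
finger_gap: 0.696
```

Emit:
drive_tool(deltas="0 0 -0.01 0 0 0 0.2; 0 0 -0.03 0 0 0 0; 0 0 -0.06 0 0 0 0; 0 0 -0.08 0 0 0 0; 0 0 -0.08 0 0 0 0")

```text
time_s: 12.22
tool_pos: [0.4775, 0.182, 0.164]
tcp_rot: [[-0.994, -0.107, 0.008], [-0.107, 0.994, 0.005], [-0.009, 0.004, -1.0]]
contact_force: [0.3, 0.3, 0.5]
finger_gap: 1.002
```

```bash
python3 - <<'E'
from h import *
look(8,0)
delta(.5009,.3436,.16,107.8)
E
```

```text
delta -0.0426 0.1585 0.0000 0.17 0.12 -11.69 | t12.32 gap1.000 [0.4754 0.1815 0.1594] [-1.6  1.4  0.1] q6 0.12
```

View pics/s8.png

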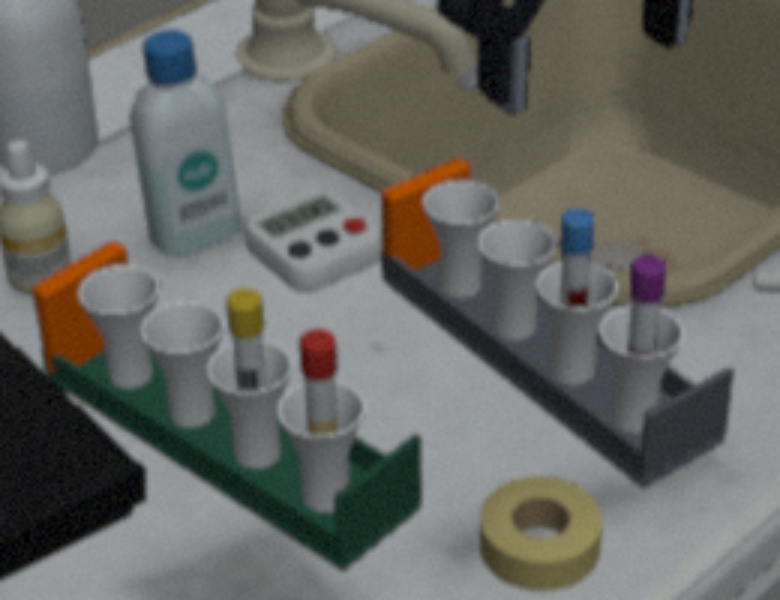

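Blue is home in the third socket, its cap at (577,232) in the scene crop. Yellow is next.

Emit:
drive_tool(deltas="-0.006 0.025 0 0 0 -3 0; -0.015 0.057 0 0 0 -6 0; -0.024 0.09 0 0 0 -9 0; -0.032 0.12 0 0 0 -11.7 0; -0.039 0.144 0 0 0 -11.7 0; -0.042 0.156 0 0 0 -11.7 0; -0.043 0.158 0 0 0 -11.7 0; -0.043 0.158 0 0 0 -11.7 0")

```text
time_s: 12.98
tool_pos: [0.5004, 0.3432, 0.1583]
tcp_rot: [[-0.952, -0.307, -0.001], [-0.307, 0.952, 0.002], [0.001, 0.002, -1.0]]
contact_force: [-0.4, 0.1, -0.1]
finger_gap: 1.003
```

Emit:
drive_tool(deltas="0 0 0.01 0 0 0 0; 0 0 0.01 0 0 0 0")

```text
time_s: 13.15
tool_pos: [0.4991, 0.3415, 0.1453]
tcp_rot: [[-0.952, -0.306, -0.005], [-0.306, 0.952, -0.001], [0.005, 0.001, -1.0]]
contact_force: [-0.7, 0.5, -1.3]
finger_gap: 1.001
```

```bash
python3 - <<'E'
from h import *
delta(.5009,.3436,.072,107.8)
E
```

```text
delta -0.0027 0.0014 0.0733 0.04 -0.31 0.03 | t13.15 gap1.001 [0.4991 0.3415 0.1453] [-0.7  0.5 -1.3] q6 0.18
```

Emit:
drive_tool(deltas="-0.003 0.001 0.028 0 0 0 0; -0.003 0.001 0.05 0 0 0 0; -0.003 0.001 0.066 0 0 0 0; -0.003 0.001 0.073 0 0 0 0; -0.003 0.001 0.073 0 0 0 0.3; -0.003 0.001 0.073 0 0 0 0.5")

```text
time_s: 13.65
tool_pos: [0.5011, 0.3425, 0.0723]
tcp_rot: [[-0.952, -0.305, -0.006], [-0.305, 0.952, -0.001], [0.006, 0.0, -1.0]]
contact_force: [0.9, -0.4, 0.3]
finger_gap: 0.748
```

```bash
python3 - <<'E'
from h import *
delta(.5009,.3436,.074,107.8)
E
```

```text
delta -0.0001 0.0011 -0.0017 0.03 -0.35 -0.02 | t13.65 gap0.748 [0.5011 0.3425 0.0723] [ 0.9 -0.4  0.3] q6 0.18
```

Emit:
drive_tool(deltas="0 0.001 -0.002 0 -0.4 0 1; 0 0.001 -0.002 0 -0.4 0 1; 0 0.001 -0.002 0 -0.4 0 1; 0 0.001 -0.002 0 -0.4 0 1; 0 0.001 -0.002 0 -0.4 0 1; 0 0.001 -0.002 0 -0.4 0 1; 0 0.001 -0.002 0 -0.4 0 1; 0 0.001 -0.002 0 -0.4 0 1")

```text
time_s: 14.32
tool_pos: [0.5018, 0.344, 0.076]
tcp_rot: [[-0.952, -0.305, 0.003], [-0.305, 0.952, 0.002], [-0.004, 0.001, -1.0]]
contact_force: [-1.0, 0.1, 6.5]
finger_gap: 0.178
```

Emit:
drive_tool(deltas="0 0 -0.01 0 0 0 1; 0 0 -0.03 0 0 0 1; 0 0 -0.06 0 0 0 1; 0 0 -0.09 0 0 0 1; 0 0 -0.115 0 0 0 1; 0 0 -0.115 0 0 0 1; 0 0 -0.115 0 0 0 1")

```text
time_s: 14.9
tool_pos: [0.5026, 0.3445, 0.1936]
tcp_rot: [[-0.952, -0.305, 0.007], [-0.305, 0.952, 0.004], [-0.008, 0.002, -1.0]]
contact_force: [0.8, 0.1, -0.4]
finger_gap: 0.176
```

```bash
python3 - <<'E'
from h import *
look(9,0)
delta(.5174+.0005,.1860,.193,96.1)
E
```

```text
delta 0.0319 -0.1552 -0.0033 0.05 0.11 11.68 | t15.00 gap0.180 [0.5009 0.3435 0.1899] [-0.2 -0.3  0.2] q6 0.18
```

View pics/w9.png

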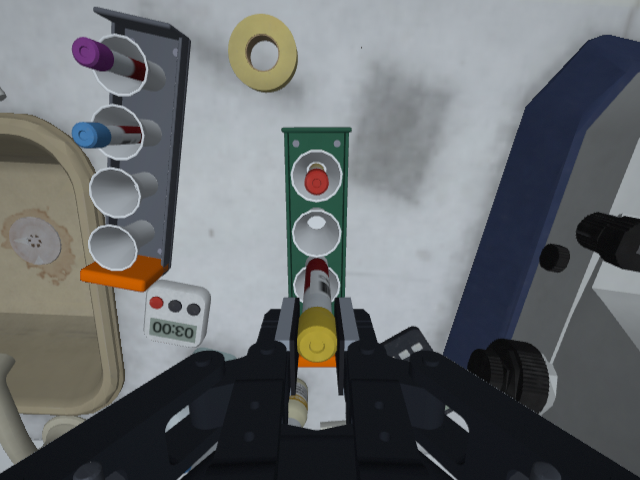

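Emit:
drive_tool(deltas="0.004 -0.02 -0.004 0 0 3 1; 0.01 -0.05 -0.004 0 0 6 1; 0.017 -0.082 -0.004 0 0 9 1; 0.023 -0.112 -0.004 0 0 11.7 1; 0.028 -0.137 -0.004 0 0 11.7 1; 0.031 -0.151 -0.004 0 0 11.7 1; 0.032 -0.155 -0.004 0 0 11.7 1; 0.032 -0.155 -0.004 0 0 11.7 1")

```text
time_s: 15.67
tool_pos: [0.5169, 0.1851, 0.1918]
tcp_rot: [[-0.995, -0.104, -0.002], [-0.104, 0.995, 0.001], [0.002, 0.001, -1.0]]
contact_force: [-0.7, 1.6, 0.4]
finger_gap: 0.178
```

Emit:
drive_tool(deltas="0 0 0 0 0 0 1; 0 0 0 0 0 0 1; 0 0 0 0 0 0 1")

```text
time_s: 15.92
tool_pos: [0.5164, 0.1861, 0.1911]
tcp_rot: [[-0.994, -0.105, -0.003], [-0.105, 0.994, 0.001], [0.003, 0.001, -1.0]]
contact_force: [-0.4, -0.3, -0.7]
finger_gap: 0.177
```

```bash
python3 - <<'E'
from h import *
look(10,0)
delta(.5182,.1860,.077,96.1)
E
```

```text
delta -0.0018 -0.0003 0.1146 0.06 -0.12 -0.05 | t16.02 gap0.180 [0.5166 0.186  0.1916] [ 0.8  0.2 -0.3] q6 0.12
```

View pics/w10.png

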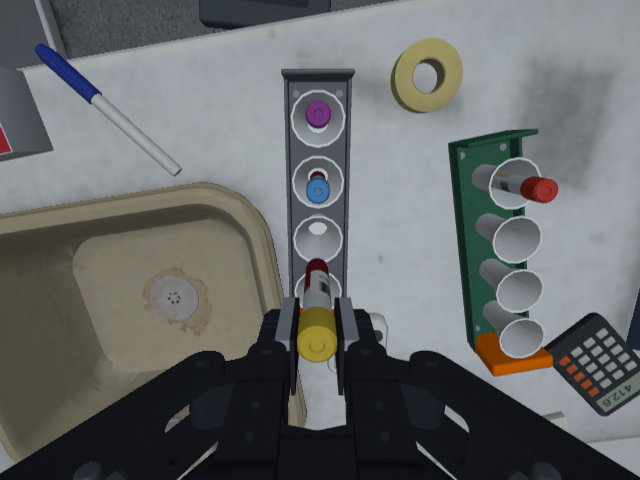

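Emit:
drive_tool(deltas="-0.002 0 0.015 0 0 0 1; -0.002 0 0.04 0 0 0 1; -0.002 0 0.068 0 0 0 1; -0.002 0 0.09 0 0 0 1; -0.002 0 0.103 0 0 0 1; -0.002 0 0.111 0 0 0 1; -0.002 0 0.113 0 0 0 1; -0.002 0 0.113 0 0 0 1")

```text
time_s: 16.68
tool_pos: [0.5182, 0.1866, 0.0784]
tcp_rot: [[-0.994, -0.106, -0.003], [-0.106, 0.994, 0.001], [0.003, 0.001, -1.0]]
contact_force: [-0.3, -0.1, 0.5]
finger_gap: 0.173
```

```bash
python3 - <<'E'
from h import *
delta(.5182,.1860,.0765,96.1)
E
```

```text
delta 0.0000 -0.0006 0.0019 0.06 -0.16 -0.02 | t16.68 gap0.173 [0.5182 0.1866 0.0784] [-0.3 -0.1  0.5] q6 0.12
```

Emit:
drive_tool(deltas="0 0 0.002 0 0 0 1; 0 0 0.002 0 0 0 1; 0 0 0.002 0 0 0 0.6; 0 0 0.002 0 0 0 0.5; 0 0 0.002 0 0 0 0.4; 0 0 0.002 0 0 0 0.3")

```text
time_s: 17.18
tool_pos: [0.5185, 0.1866, 0.0769]
tcp_rot: [[-0.994, -0.106, -0.002], [-0.106, 0.994, 0.001], [0.002, 0.001, -1.0]]
contact_force: [-0.5, 0.1, -0.3]
finger_gap: 0.696
```

Emit:
drive_tool(deltas="0 0 -0.01 0 0 0 0.2; 0 0 -0.03 0 0 0 0; 0 0 -0.06 0 0 0 0; 0 0 -0.08 0 0 0 0; 0 0 -0.08 0 0 0 0")

```text
time_s: 17.6
tool_pos: [0.522, 0.1873, 0.1638]
tcp_rot: [[-0.994, -0.106, 0.009], [-0.106, 0.994, 0.003], [-0.009, 0.002, -1.0]]
contact_force: [1.2, -0.1, 0.2]
finger_gap: 1.001
```

```bash
python3 - <<'E'
from h import *
look(11,0)
delta(.4585,.3297,.16,107.8)
E
```

```text
delta 0.0458 0.1486 -0.0009 0.07 0.11 -11.72 | t17.70 gap0.994 [0.5198 0.1868 0.159 ] [-0.1  0.1 -0.6] q6 0.12
```

View pics/s11.png

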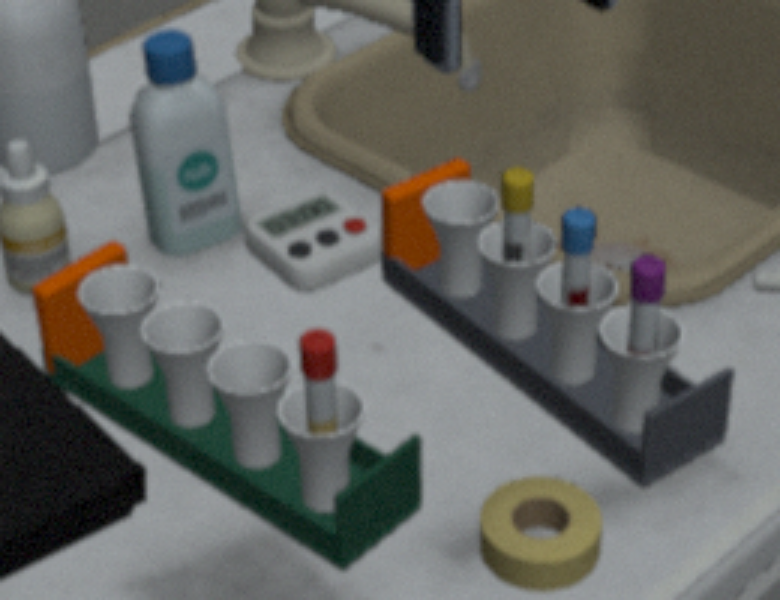

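Yellow is home in the second socket, its cap at (517,190) in the scene crop. Red is the last one.

Emit:
drive_tool(deltas="0.006 0.02 0 0 0 -3 0; 0.015 0.05 0 0 0 -6 0; 0.025 0.082 0 0 0 -9 0; 0.034 0.11 0 0 0 -11.7 0; 0.041 0.133 0 0 0 -11.7 0; 0.045 0.146 0 0 0 -11.7 0; 0.046 0.149 0 0 0 -11.7 0; 0.046 0.149 0 0 0 -11.7 0")

```text
time_s: 18.37
tool_pos: [0.4576, 0.3301, 0.1582]
tcp_rot: [[-0.952, -0.307, 0.0], [-0.307, 0.952, 0.0], [-0.0, 0.0, -1.0]]
contact_force: [0.9, -0.7, -0.3]
finger_gap: 0.997
```

Emit:
drive_tool(deltas="0 0 0.01 0 0 0 0; 0 0 0.01 0 0 0 0")

```text
time_s: 18.53
tool_pos: [0.4572, 0.3284, 0.1456]
tcp_rot: [[-0.952, -0.305, -0.003], [-0.305, 0.952, -0.002], [0.003, -0.001, -1.0]]
contact_force: [-0.4, 0.3, -0.5]
finger_gap: 1.002
```

```bash
python3 - <<'E'
from h import *
delta(.4585,.3297,.072,107.8)
E
```

```text
delta -0.0018 0.0010 0.0736 -0.07 -0.18 -0.04 | t18.53 gap1.002 [0.4572 0.3284 0.1456] [-0.4  0.3 -0.5] q6 0.19
```

Emit:
drive_tool(deltas="-0.002 0.001 0.028 0 0 0 0; -0.002 0.001 0.05 0 0 0 0; -0.002 0.001 0.066 0 0 0 0; -0.002 0.001 0.073 0 0 0 0; -0.002 0.001 0.073 0 0 0 0.3; -0.002 0.001 0.073 0 0 0 0.5")

```text
time_s: 19.03
tool_pos: [0.4588, 0.329, 0.0725]
tcp_rot: [[-0.953, -0.304, -0.003], [-0.304, 0.953, -0.003], [0.004, -0.002, -1.0]]
contact_force: [-0.0, 0.2, -0.3]
finger_gap: 0.749
```

```bash
python3 - <<'E'
from h import *
delta(.4585,.3297,.074,107.8)
E
```

```text
delta 0.0001 0.0008 -0.0015 -0.09 -0.22 -0.11 | t19.03 gap0.749 [0.4588 0.329  0.0725] [-0.   0.2 -0.3] q6 0.19
```

Emit:
drive_tool(deltas="0 0.001 -0.002 0 -0.3 0 1; 0 0.001 -0.002 0 -0.3 0 1; 0 0.001 -0.002 0 -0.3 0 1; 0 0.001 -0.002 0 -0.3 0 1; 0 0.001 -0.002 0 -0.3 0 1; 0 0.001 -0.002 0 -0.3 0 1; 0 0.001 -0.002 0 -0.3 0 1; 0 0.001 -0.002 0 -0.3 0 1")

```text
time_s: 19.7
tool_pos: [0.4595, 0.3305, 0.0761]
tcp_rot: [[-0.953, -0.304, 0.004], [-0.304, 0.953, 0.0], [-0.004, -0.001, -1.0]]
contact_force: [0.2, -0.9, 5.5]
finger_gap: 0.179
```

Emit:
drive_tool(deltas="0 0 -0.01 0 0 0 1; 0 0 -0.03 0 0 0 1; 0 0 -0.06 0 0 0 1; 0 0 -0.09 0 0 0 1; 0 0 -0.115 0 0 0 1; 0 0 -0.115 0 0 0 1; 0 0 -0.115 0 0 0 1")

```text
time_s: 20.28
tool_pos: [0.4601, 0.3311, 0.1935]
tcp_rot: [[-0.953, -0.304, 0.008], [-0.304, 0.953, 0.002], [-0.009, -0.0, -1.0]]
contact_force: [-0.2, -0.3, -0.4]
finger_gap: 0.179
```

```bash
python3 - <<'E'
from h import *
look(12,0)
delta(.5628,.1908,.193,96.1)
E
```

```text
delta -0.0570 -0.1645 -0.0026 -0.07 0.15 11.60 | t20.38 gap0.176 [0.4585 0.3302 0.19  ] [-0.4  0.6 -0.9] q6 0.20
```

View pics/w12.png

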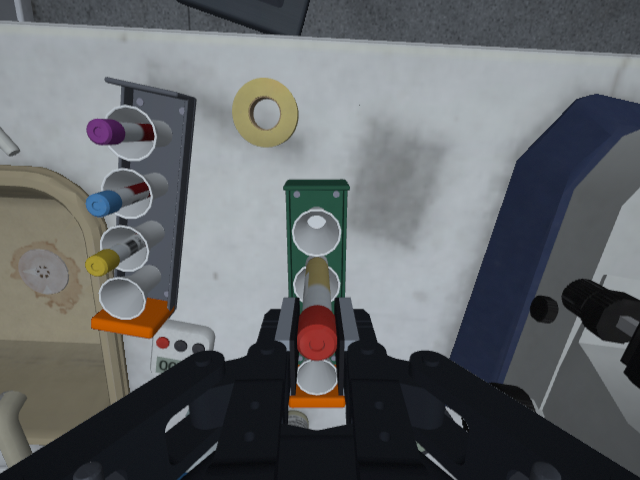

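Emit:
drive_tool(deltas="-0.007 -0.021 -0.004 0 0 3 1; -0.018 -0.053 -0.004 0 0 6 1; -0.03 -0.087 -0.004 0 0 9 1; -0.041 -0.119 -0.004 0 0 11.6 1; -0.05 -0.146 -0.004 0 0 11.6 1; -0.055 -0.16 -0.004 0 0 11.6 1; -0.057 -0.164 -0.004 0 0 11.6 1; -0.057 -0.164 -0.004 0 0 11.6 1")

```text
time_s: 21.05
tool_pos: [0.5622, 0.1907, 0.1927]
tcp_rot: [[-0.995, -0.105, -0.0], [-0.105, 0.995, -0.001], [0.001, -0.001, -1.0]]
contact_force: [0.2, 0.6, -0.3]
finger_gap: 0.178
```

Emit:
drive_tool(deltas="0 0 0 0 0 0 1; 0 0 0 0 0 0 1; 0 0 0 0 0 0 1")

```text
time_s: 21.3
tool_pos: [0.5612, 0.1921, 0.1925]
tcp_rot: [[-0.994, -0.107, -0.001], [-0.107, 0.994, -0.0], [0.001, -0.0, -1.0]]
contact_force: [-0.8, 0.4, -0.5]
finger_gap: 0.175
```

```bash
python3 - <<'E'
from h import *
look(13,0)
delta(.563,.1908,.077,96.1)
E
```

```text
delta -0.0014 -0.0012 0.1159 -0.02 -0.03 0.02 | t21.40 gap0.177 [0.5616 0.1919 0.1929] [ 0.2 -0.4 -0.2] q6 0.11
```

View pics/w13.png

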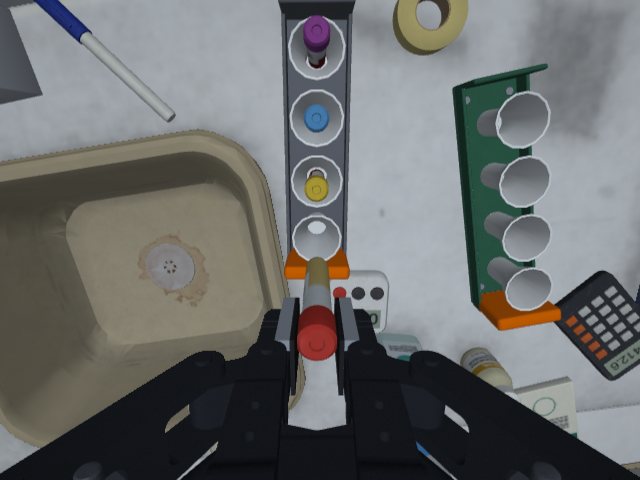

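Emit:
drive_tool(deltas="-0.001 -0.001 0.015 0 0 0 1; -0.002 -0.001 0.04 0 0 0 1; -0.002 -0.001 0.068 0 0 0 1; -0.002 -0.001 0.09 0 0 0 1; -0.002 -0.001 0.104 0 0 0 1; -0.002 -0.001 0.112 0 0 0 1; -0.002 -0.001 0.114 0 0 0 1; -0.002 -0.001 0.114 0 0 0 1")

```text
time_s: 22.07
tool_pos: [0.5632, 0.1913, 0.0788]
tcp_rot: [[-0.994, -0.107, -0.001], [-0.107, 0.994, -0.0], [0.001, -0.0, -1.0]]
contact_force: [1.1, -1.2, -0.6]
finger_gap: 0.176
```

```bash
python3 - <<'E'
from h import *
delta(.563,.1908,.0765,96.1)
E
```

```text
delta 0.0003 -0.0005 0.0023 -0.02 -0.06 0.05 | t22.07 gap0.176 [0.5632 0.1913 0.0788] [ 1.1 -1.2 -0.6] q6 0.11
```

Emit:
drive_tool(deltas="0 0 0.002 0 0 0 1; 0 0 0.002 0 0 0 1; 0 0 0.002 0 0 0 0.6; 0 0 0.002 0 0 0 0.5; 0 0 0.002 0 0 0 0.4; 0 0 0.002 0 0 0 0.3")

```text
time_s: 22.57
tool_pos: [0.5635, 0.1913, 0.0773]
tcp_rot: [[-0.994, -0.107, -0.0], [-0.107, 0.994, -0.0], [0.0, -0.0, -1.0]]
contact_force: [0.5, 0.0, 1.3]
finger_gap: 0.698
```

Emit:
drive_tool(deltas="0 0 -0.01 0 0 0 0.2; 0 0 -0.03 0 0 0 0; 0 0 -0.06 0 0 0 0; 0 0 -0.09 0 0 0 0; 0 0 -0.11 0 0 0 0; 0 0 -0.11 0 0 0 0")

```text
time_s: 23.07
tool_pos: [0.5667, 0.192, 0.1949]
tcp_rot: [[-0.994, -0.107, 0.011], [-0.107, 0.994, 0.002], [-0.011, 0.001, -1.0]]
contact_force: [1.8, -0.2, 0.4]
finger_gap: 0.998
```

Emit:
drive_tool(deltas="0.03 0 -0.02 0 0 0 0; 0.06 0 -0.03 0 0 0 0; 0.09 0 -0.03 0 0 0 0; 0.12 0 -0.03 0 0 0 0; 0.15 0 -0.03 0 0 0 0; 0.18 0 -0.03 0 0 0 0; 0.2 0 -0.03 0 0 0 0; 0.2 0 -0.03 0 0 0 0")

```text
time_s: 23.73
tool_pos: [0.364, 0.1703, 0.2231]
tcp_rot: [[-0.994, -0.108, 0.01], [-0.108, 0.994, 0.002], [-0.01, 0.001, -1.0]]
contact_force: [0.9, 0.7, 0.1]
finger_gap: 1.004
```

```bash
python3 - <<'E'
from h import *
look(14,0)
ps=cams.camera_params("scene");im=cams.grab_frame("scene")
R={'purple':((138,80,50),(160,255,255)),'blue':((98,110,60),(115,255,255)),'yellow':((22,120,80),(32,255,255)),'red':((0,150,80),(4,255,255))}
T={'red':(.5621,.1907),'yellow':(.5174,.1859),'blue':(.4726,.1811),'purple':(.4279,.1764)}
for k,(lo,hi) in R.items(): print(k,blobs(im,lo,hi,(315,175,420,270)),proj(ps,[*T[k],.0935]).round(1))
delta(.4,.18,.2,96.1)
E
```

```text
purple [([405.7, 232.5], [401, 225, 11, 16, 145])] [406.2 232. ]
blue [([382.3, 216.6], [378, 210, 10, 15, 131])] [384.2 216.9]
yellow [([362.7, 202.1], [358, 195, 10, 16, 118])] [363.6 202.8]
red [([344.0, 189.2], [340, 183, 9, 14, 89])] [344.4 189.6]
delta -0.0326 0.0058 0.0233 0.06 0.73 0.05 | t23.88 gap0.999 [0.3679 0.1707 0.2228] [-0.1 -0.6  0.5] q6 0.16
```

View pics/s14.png

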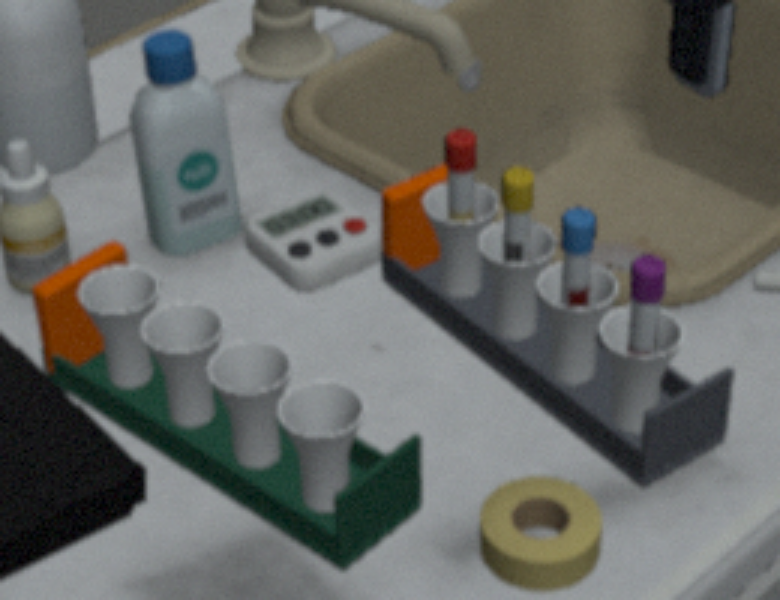

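View pics/w14.png

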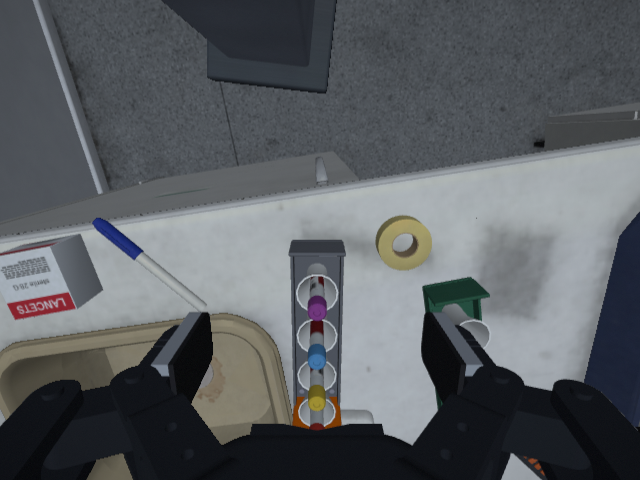

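All four tubes are home in the order red, yellow, blue, purple from the orange end. Each cap is within 2 px of its expected position, and the gripper is clear. I'll let the arm settle for a moment and hand in.

Emit:
drive_tool(deltas="0 0 0 0 0 0 0; 0 0 0 0 0 0 0; 0 0 0 0 0 0 0; 0 0 0 0 0 0 0")

```text
time_s: 24.22
tool_pos: [0.3684, 0.1707, 0.2226]
tcp_rot: [[-0.994, -0.107, 0.012], [-0.107, 0.994, 0.002], [-0.012, 0.001, -1.0]]
contact_force: [-0.3, -0.3, 0.0]
finger_gap: 1.002
```

```bash
python3 -c "
from workcell import bot,order
print(order.sign_off());s=bot.read_state();print(s['time_s'],s['contact_force'])"
```

```text
the job is handed in; nothing more can be done
None
the job is handed in; nothing more can be done
```

All four tubes are in the grey rack in reverse order: from the orange end, red, yellow, blue and purple. I gripped each one by its cap, lifted it clear, lowered it into its socket and released it. The job was handed in at about 24 s, with nothing dropped.

**Last checks:**
- **Position:** In the final scene picture each cap centre was within 2 px of where a tube that is home should show it. Blue was furthest off, at 1.9 px sideways. The green rack was empty.
- **Robot clear:** The gripper was open, raised and touching nothing.
- **Forces:** The highest force I read was about 6.5 N, while the fingers closed on a cap.

No check failed. The first grasp (purple) sat about 3 mm off centre, which I allowed for when placing it. The sign-off gave no verdict, so I can't confirm how it was judged.

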